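# Change over the hood's air ducts

## Robot

A 6-joint arm with a two-finger parallel gripper is mounted at the origin on the work surface. World frame = base frame: x ahead of the robot, y to its left, z up, the work surface at z = 0. Lengths are in m, angles in rad, forces in N, time in s.
With the tool pointing down it reaches from about 0.275 to 0.725 m from the base axis. Payload 5.6 kg.
Tool frame: the origin (TCP) lies on the centre line of the jaws, within the pads' length; the fingertips stand 14 mm ahead of it and the grasp point (between the pads) lies 5 mm behind it (manip.finger_overhang is the distance from the TCP to the fingertips, in m); z points along the fingers, y is the direction in which the jaws open and shut (so a half turn about z gives the same grasp; the last joint's range is limited). The gripper opens to 85 mm and grips with 20 to 120 N. Pads are 22 mm wide; open, the fingers measure 114 mm over their backs; the gripper's body (76 mm by 85 mm) begins 54 mm behind the grasp point. The pads swing forward as they close: fully open they stand 13 mm farther back than shut.
Start: joints at [1.469, 0.255, 0.108, 0, -1.424, -0.285], TCP at [0.207, 0.509, 0.245] pointing down, gripper open.
Joint ranges: [-2.95, 2.95], [-1.21, 1.97], [-1.09, 1.5], [-2.87, 1.71], [-2.94, -0.07], [-3.05, 3.05]. Speed limits (rad/s): [2.57, 2.57, 3.14, 3.14, 3.14, 3.14].

## Interface

Orientations are given as a rotation vector (axis times angle).
In Python, from cell import manip, imaging, ticket gives the robot as it stands.
- The arm moves only by the tool carry_out, never from a script. Its argument "motion" is a list of rows, each a list of 7 numbers: the shift along the tool's x, y, z in cm, then the turn, a rotation vector about the tool's x, y, z in degrees, then the opening, from -1 (shut) to 1 (fully open), so that 0 is half open. In form: [[x, y, z, wx, wy, wz, claw], ...]. A call has 1 to 8 rows; each row shifts and turns the commanded pose from where the row before left it, along the tool's axes as they then stand; what a row does not reach is not made up. A row lasts 1/12 s, in which the tool goes at most 41.7 mm and 7.16 degrees, less where a joint would pass 70% of its speed; a pose out of reach is approached as far as the arm can. A call is refused whole if a number of a shift passes 4.17 or a number of a turn 7.16, either way. A call with a gripper value outside its range is refused whole. The fingers move at their own pace and stop on an object; "newtons" is the grip in N (left out, the last holds). Time passes only in rows, so rows that do not move let the fingers close. It gives the time, the measured TCP pose, the force and the opening at its end, in the units of the state.
- manip.get_state(): the state, without advancing time (a new reading comes with each control period).
- imaging.read_camera(name): name is "scene" or "top" or "wrist"; returns the picture (400x640x3 uint8, blue, green, red); there is no depth.
- imaging.camera_params(name): a dict with "intrinsics" (3x3 intrinsics, pixels), "k1" (the pictures are not rectified: a ray, as slopes to the right and down, at radius r is drawn at 1 + k1 r^2 times it, then the intrinsics apply), "rvec" (rotation vector, rad) and "tvec" (3), from world to camera coordinates, as OpenCV has them. Camera axes: x right, y down, z forward; pixel columns grow to the right and rows downward; lengths in m; the calibration is good to about 2 mm. A picture is of the moment at which its call begins: read the wrist's pose just before it. camera_params takes no time and is no camera call; for the wrist camera it gives the pose at the moment of the call.
- ticket.hand_in(): hands the job in, once; it reports no verdict.
The state is a dict: "t": time; "joint_pos": joint angles; "qd": joint speeds; "tau": joint torques, N m; "ee_pos": TCP position; "tool_rot": TCP orientation; "force": force on the tool from outside, world axes, zero at the start; "moment": the same for the moment, N m; "grip_width": opening from 0.0 (shut) to 1.0 (fully open).
Only numpy, scipy, OpenCV 4.12 (cv2) and the standard library are available. Lean on these libraries where they do the work, as an engineer would, in place of code of your own. Each camera call takes 0.05 s, during which the arm holds its last target.

## Task

Change the extractor hood over from the narrow air duct to the wide one: with one fingertip, first push the wide duct's lever round until it lies in line with its duct, pointing back towards the robot (open), and only then push the narrow duct's lever round until it stands square across its duct (shut). Only push the levers, lightly and sideways: do not pinch them or pull them up off their spindles, and leave the mug, the salt grinder and the two tins where they stand.

Things in the scene. Friction and masses are not known exactly. Their poses are not given: they have to be found in the camera images.
- wide_duct: the wide flat galvanised air duct, fixed, 220 mm wide, 55 mm high, running away from the robot; its top face is 55 mm above the shelf. Origin under the lever's spindle, at shelf height; x along the duct away from the robot (it reaches 150 mm towards the robot, where its grille is, and 450 mm away), y to its left, z up.
- wide_spindle (a joint): turning angle of the wide lever about its vertical spindle. 0: in line with the duct, tip towards the duct's robot-side end (duct open). pi/2: square across, tip to the duct's +y (left) side (duct shut). It grows clockwise seen from above, so the tip direction in the duct frame is (-cos q, sin q). Stops at -0.05 and 1.62. Stiff by friction, about 0.15 N m (2 N at the sleeve); stays where it is left.
- wide_lever: the wide duct's hand lever: a steel hub at the spindle and a steel bar that ends in a black plastic sleeve, 60 mm long, 16 mm wide and 22 mm high, 45 to 105 mm from the spindle axis, its underside 10 mm and its top 32 mm above the duct's top face (65 and 87 mm above the shelf). Origin on the spindle axis at the duct's top face; its own -x axis points along the lever to the tip, z up. It is only slipped over the spindle and slides up off it if pulled.
- wide_pivot (a point): point on the wide lever's spindle axis at mid-height of the sleeve, 21 mm above the duct's top face
- wide_tip (a point): middle of the end face of the wide lever's sleeve, 105 mm from the spindle axis, 21 mm above the duct's top face
- narrow_duct: the narrow flat galvanised air duct, fixed, 110 mm wide, 55 mm high, running away from the robot; its top face is 55 mm above the shelf. Origin under the lever's spindle, at shelf height; x along the duct away from the robot (it reaches 150 mm towards the robot, where its grille is, and 450 mm away), y to its left, z up.
- narrow_spindle (a joint): turning angle of the narrow lever about its vertical spindle. 0: in line with the duct, tip towards the duct's robot-side end (duct open). pi/2: square across, tip to the duct's +y (left) side (duct shut). It grows clockwise seen from above, so the tip direction in the duct frame is (-cos q, sin q). Stops at -0.05 and 1.62. Stiff by friction, about 0.15 N m (2 N at the sleeve); stays where it is left.
- narrow_lever: the narrow duct's hand lever: a steel hub at the spindle and a steel bar that ends in a black plastic sleeve, 60 mm long, 16 mm wide and 22 mm high, 45 to 105 mm from the spindle axis, its underside 10 mm and its top 32 mm above the duct's top face (65 and 87 mm above the shelf). Origin on the spindle axis at the duct's top face; its own -x axis points along the lever to the tip, z up. It is only slipped over the spindle and slides up off it if pulled.
- narrow_pivot (a point): point on the narrow lever's spindle axis at mid-height of the sleeve, 21 mm above the duct's top face
- narrow_tip (a point): middle of the end face of the narrow lever's sleeve, 105 mm from the spindle axis, 21 mm above the duct's top face
- mug: bystander: turquoise enamel mug, 82 mm across and 85 mm high, with wooden spoons standing up to 215 mm; loose; to one side of the ducts; origin under its centre
- grinder: bystander: glass salt grinder with steel cap, 54 mm across, 143 mm high; loose; to the other side of the ducts; origin under its centre
- tin_small: bystander: round aluminium tin with screw lid, 71 mm across, 45 mm high, loose, standing on top of the wide duct beyond the lever; origin under its centre
- tin_big: bystander: round aluminium tin with screw lid, 79 mm across, 60 mm high, loose, standing on the shelf between the ducts; origin under its centre

How it is judged:
On the way, in this order (a step that is already met when the one before it is completed fails the run):
1. the wide duct's lever is in line with its duct while the narrow duct is still open (value of joint wide_spindle below 0.12 rad and value of joint narrow_spindle below 0.8 rad), for 0.2 s.
2. the narrow duct's lever is square across its duct (value of joint narrow_spindle above 1.45 rad and value of joint wide_spindle below 0.12 rad), for 0.2 s.
At the end, for the whole second after the job is handed in: the wide lever is within 0.12 rad (7 degrees) of in line with its duct, the narrow lever within 0.12 rad of square across its duct, both at rest and seated on their spindles (raised less than 4 mm); mug, grinder and tins within 20 mm of where they stood (all of step 2 and velocity of joint wide_spindle between -0.05 and 0.05 rad/s and velocity of joint narrow_spindle between -0.05 and 0.05 rad/s and z of wide_tip in the frame of wide_duct below 0.08 m and z of narrow_tip in the frame of narrow_duct below 0.08 m and distance of each of mug, grinder, tin_small, tin_big from where it was at the start of the episode below 0.02 m); the robot touches nothing.
It fails at once if the narrow duct is shut before the wide one is open (value of joint wide_spindle above 0.4 rad and value of joint narrow_spindle above 0.8 rad).
It fails at once if a lever is pulled up on its spindle by more than 6 mm (z of wide_tip in the frame of wide_duct above 0.082 m or z of narrow_tip in the frame of narrow_duct above 0.082 m).
It fails at once if a lever is pinched or pushed with more than 30 N (contact force between the fingers and wide_lever above 30 N or contact force between the fingers and narrow_lever above 30 N).
It fails at once if the mug, the grinder or a tin is shifted by more than 20 mm, lifted or knocked over (distance of any of mug, grinder, tin_small, tin_big from where it was at the start of the episode above 0.02 m).
It also fails if it takes over 59 s, if anything falls off the work surface, if the arm or the gripper's body presses on something with over 40 N, if the wrist force passes 120 N, or if a joint passes its speed limit or range.

## Working session

There is one attempt and no reset: what is moved stays moved. The work goes in short steps, Python scripts to look and compute and a tool call to move; the robot and the scene stay as the last step left them, time stands still between calls to the robot, and variables do not carry over. Pictures are saved under pics/ and viewed, and the job is handed in when it is done.

Besides the shell and the picture viewer there is one more tool, called as name([rows], argument=value, ...), one row to a line, values as JSON. carry_out: Moves the arm, as the interface text tells. Its arguments: {"type":"object","properties":{"motion":{"type":"array","items":{"type":"array","items":{"type":"number"}}},"newtons":{"type":"number"}},"required":["motion"]}

```bash
ls; mkdir -p pics; python3 - <<'E'
from cell import manip, imaging
import cv2
print(manip.get_state())
for n in("scene","top","wrist"):
    p=imaging.camera_params(n); print(n,p)
    cv2.imwrite(f"pics/{n}0.png",imaging.read_camera(n))
E
```

```text
pics
{'t': 0.0, 'joint_pos': array([ 1.46858403e+00,  2.55734263e-01,  1.06979276e-01, -5.20539025e-04,
       -1.42388221e+00, -2.84597799e-01]), 'qd': array([-0.00067674,  0.00014475, -0.00013599, -0.00144893,  0.00186583,
        0.00147912]), 'tau': array([-5.85656944e-04, -3.86632454e+01,  2.37942356e+01,  5.36499470e+00,
       -6.04999877e-03, -1.60481557e-05]), 'ee_pos': array([0.20723237, 0.50894654, 0.24438549]), 'tool_rot': array([ 3.08115089e+00, -6.03575782e-01, -5.41726396e-04]), 'force': array([0.23931556, 0.04066269, 0.20332978]), 'moment': array([ 0.00522574, -0.02806985, -0.00143746]), 'grip_width': 0.9996971971207066}
scene {'intrinsics': array([[430.53421638,   0.        , 319.97097853],
       [  0.        , 430.53421638, 196.84320853],
       [  0.        ,   0.        ,   1.        ]]), 'k1': -0.06193025389027071, 'rvec': array([ 2.03592384,  1.08951203, -0.48524411]), 'tvec': array([-0.32464392, -0.25265173,  1.86170796])}
top {'intrinsics': array([[408.77991238,   0.        , 323.56240246],
       [  0.        , 408.77991238, 204.36815196],
       [  0.        ,   0.        ,   1.        ]]), 'k1': -0.04932009208586298, 'rvec': array([ 2.17022562, -2.15467755,  0.13213493]), 'tvec': array([0.00738682, 0.60617902, 1.22887728])}
wrist {'intrinsics': array([[332.63588001,   0.        , 317.53085668],
       [  0.        , 332.63588001, 198.49801212],
       [  0.        ,   0.        ,   1.        ]]), 'k1': -0.05555201838214186, 'rvec': array([-1.63503254,  2.43583993,  0.395329  ]), 'tvec': array([ 0.54895387, -0.04097047,  0.3807862 ])}
```

View pics/top0.png

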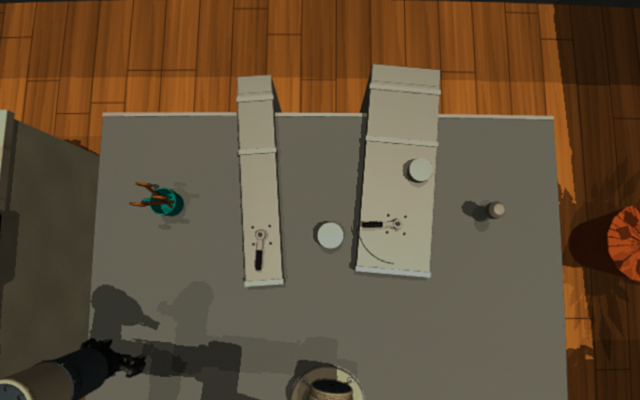

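View pics/scene0.png

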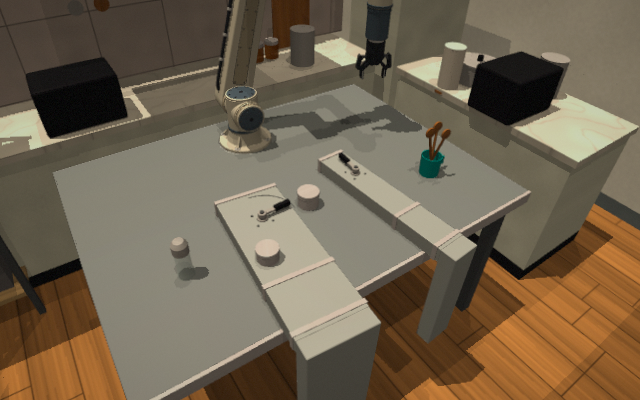

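View pics/wrist0.png

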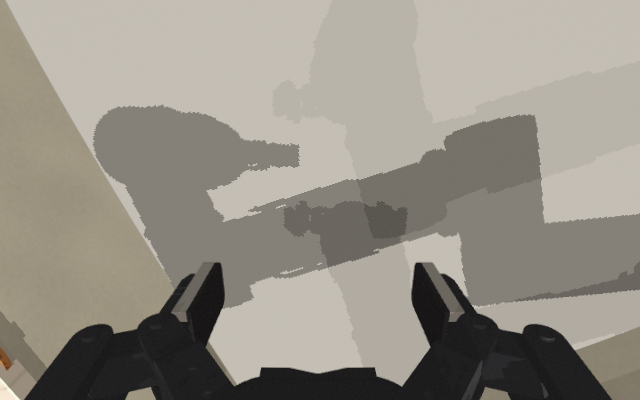

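The top view shows the narrow duct at left with its hub near (261,235) and its lever pointing down towards the robot. The wide duct is at right with its hub near (397,224) and its lever pointing left. The big tin is at (330,235), the small tin at (420,170), the mug at (167,202) and the grinder at (496,210). I'll zoom in to measure.

```bash
python3 - <<'E'
import cv2
im=cv2.imread("pics/top0.png")
for n,(x,y,w,h) in dict(n=(225,215,80,75),w=(350,190,100,90)).items():
    c=cv2.resize(im[y:y+h,x:x+w],None,fx=7 if n=='n' else 6,fy=7 if n=='n' else 6,interpolation=cv2.INTER_CUBIC); cv2.imwrite(f"pics/z{n}.png",c)
E
```

```text
(no output)
```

View pics/zn.png

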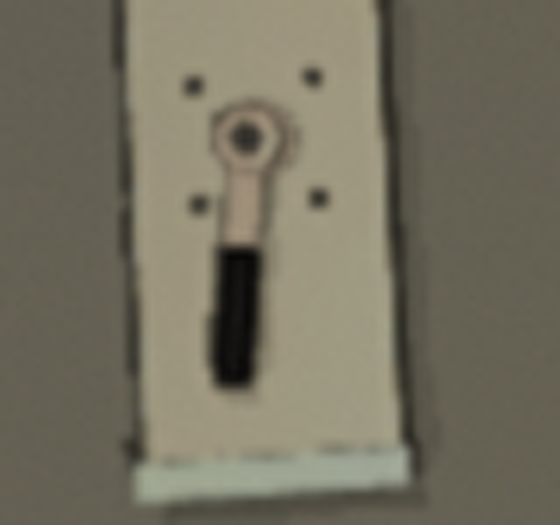

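View pics/zw.png

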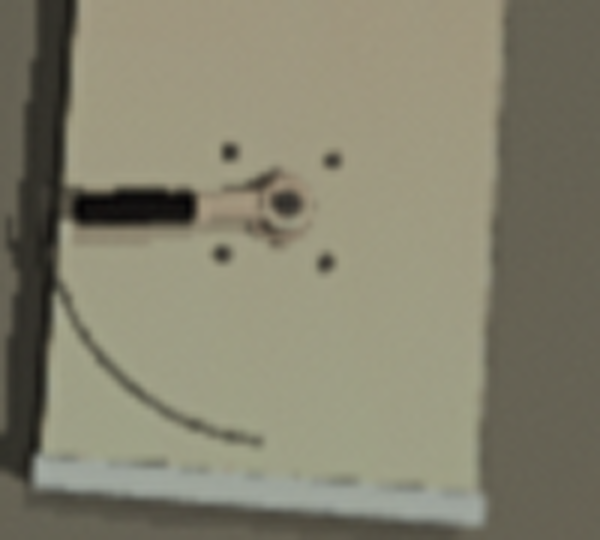

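Four screw marks surround each hub. In the narrow zoom they are at (194,86), (313,77), (199,205) and (319,198); in the wide zoom at (230,152), (333,160), (222,254) and (326,263). The sleeve tips are at (233,385) in the narrow zoom and (72,208) in the wide one.

```bash
cat > h.py <<'E'
import numpy as np, cv2
from cell import manip, imaging
def p2w(cam,px,z):
    p=imaging.camera_params(cam) if isinstance(cam,str) else cam
    K=p["intrinsics"]; k=p["k1"]
    d=np.array([k,0,0,0,0.])
    u=cv2.undistortPoints(np.array(px,float).reshape(-1,1,2),K,d).reshape(-1,2)
    R=cv2.Rodrigues(p["rvec"])[0]; C=-R.T@p["tvec"]
    r=np.c_[u,np.ones(len(u))]@R
    return C+r*((z-C[2])/r[:,2])[:,None]
E
python3 - <<'E'
from h import *
np.set_printoptions(precision=4,suppress=True)
def un(a,x,y,f): return (np.array(a,float)+.5)/f-.5+[x,y]
for nm,s,o,edge,tip,hub in (("n",[(194,86),(313,77),(199,205),(319,198)],(225,215,7),[(135,495),(411,482)],[(233,385),(240,247)],(246,137)),
                 ("w",[(230,152),(333,160),(222,254),(326,263)],(350,190,6),[(33,487),(485,522)],[(72,208),(196,208)],(287,204))):
    S=p2w("top",un(s,*o),.055); c=S.mean(0)
    ax=(S[0]-S[2]+S[1]-S[3])[:2]; ay=(S[0]-S[1]+S[2]-S[3])[:2]
    print(nm,"c",c,"yaw",np.degrees(np.arctan2(ax[1],ax[0])),np.degrees(np.arctan2(-ay[0],ay[1])),"sp",np.linalg.norm(ax)/2,np.linalg.norm(ay)/2)
    E=p2w("top",un(edge,*o),.055)
    T=p2w("top",un(tip,*o),.087); print("edge",E,np.linalg.norm(E[1]-E[0]),"sleeve",T,"hub",p2w("top",un([hub],*o),.08))
    print(np.linalg.norm(T[:,:2]-c[:2],axis=1),np.degrees(np.arctan2(*(T[0]-c)[[1,0]])))
print(p2w("top",[(330,235)],.06),p2w("top",[(420,170)],.1),p2w("top",[(496,210)],.143))
E
```

```text
n c [0.5099 0.1997 0.055 ] yaw 3.9901701809886023 4.2977132615613085 sp 0.05184132992193769 0.05173704362951818
edge [[0.3588 0.2481 0.055 ]
 [0.3654 0.1303 0.055 ]] 0.117907292550075 sleeve [[0.407  0.2023 0.087 ]
 [0.4643 0.2007 0.087 ]] hub [[0.5107 0.2004 0.08  ]]
[0.1029 0.0456] 178.55064174225834
w c [ 0.5451 -0.2082  0.055 ] yaw -4.938212376014227 -4.323969672214173 sp 0.05217770667859577 0.052678597614048785
edge [[ 0.4044 -0.084   0.055 ]
 [ 0.3879 -0.3105  0.055 ]] 0.22709838518663486 sleeve [[ 0.5417 -0.1008  0.087 ]
 [ 0.5422 -0.1619  0.087 ]] hub [[ 0.5449 -0.2083  0.08  ]]
[0.1075 0.0463] 91.79793939819362
[[ 0.5106 -0.0082  0.06  ]] [[ 0.7037 -0.2745  0.1   ]] [[ 0.5809 -0.4804  0.143 ]]
```

```bash
cat >> h.py <<'E'
from scipy.spatial.transform import Rotation as Ro
def pose():
    s=manip.get_state(); R=Ro.from_rotvec(s["tool_rot"]).as_matrix()
    return s,np.array(s["ee_pos"]),R
def head(R): return np.degrees(np.arctan2(R[1,0],R[0,0]))
def Rh(h):
    h=np.radians(h); x=[np.cos(h),np.sin(h),0]; z=[0,0,-1.]; return np.c_[x,np.cross(z,x),z]
def plan(P,H,claw=-1,n=None,cur=None):
    """P list of waypoint pos, H list of headings; one row each, from current"""
    s,p,R=pose() if cur is None else (None,)+cur
    for q,h in zip(P,H):
        d=R.T@(np.array(q)-p)*100; w=np.degrees(Ro.from_matrix(R.T@Rh(h)).as_rotvec())
        print([round(float(v),2) for v in (*d,*w)]); p=np.array(q);R=Rh(h)
def lin(q,h,n,cur=None):
    s,p,R=pose(); h0=head(R); dh=h-h0
    plan([p+(np.array(q)-p)*(i+1)/n for i in range(n)],[h0+dh*(i+1)/n for i in range(n)])
E
python3 -c "
from h import *
lin([.577,-.127,.244],-178.2,24)"
```

```text
[2.43, 1.87, 0.01, 0.08, -0.01, 6.5]
[2.62, 1.59, 0.0, 0.0, 0.0, 6.5]
[2.79, 1.28, 0.0, 0.0, 0.0, 6.5]
[2.91, 0.96, 0.0, 0.0, 0.0, 6.5]
[3.0, 0.62, 0.0, 0.0, 0.0, 6.5]
[3.05, 0.28, 0.0, 0.0, 0.0, 6.5]
[3.06, -0.07, 0.0, 0.0, 0.0, 6.5]
[3.04, -0.42, 0.0, 0.0, 0.0, 6.5]
[2.97, -0.76, 0.0, 0.0, 0.0, 6.5]
[2.86, -1.09, 0.0, 0.0, 0.0, 6.5]
[2.72, -1.41, 0.0, 0.0, 0.0, 6.5]
[2.55, -1.71, 0.0, 0.0, 0.0, 6.5]
[2.34, -1.98, 0.0, 0.0, 0.0, 6.5]
[2.1, -2.24, 0.0, 0.0, 0.0, 6.5]
[1.83, -2.46, 0.0, 0.0, 0.0, 6.5]
[1.54, -2.65, 0.0, 0.0, 0.0, 6.5]
[1.23, -2.81, 0.0, 0.0, 0.0, 6.5]
[0.9, -2.93, 0.0, 0.0, 0.0, 6.5]
[0.57, -3.01, 0.0, 0.0, 0.0, 6.5]
[0.22, -3.06, 0.0, 0.0, 0.0, 6.5]
[-0.13, -3.06, 0.0, 0.0, 0.0, 6.5]
[-0.47, -3.03, 0.0, 0.0, 0.0, 6.5]
[-0.81, -2.96, 0.0, 0.0, 0.0, 6.5]
[-1.14, -2.84, 0.0, 0.0, 0.0, 6.5]
```

carry_out([
  [2.4, 1.9, 0, 0, 0, 6.5, -1],
  [2.6, 1.6, 0, 0, 0, 6.5, -1],
  [2.8, 1.3, 0, 0, 0, 6.5, -1],
  [2.9, 1.0, 0, 0, 0, 6.5, -1],
  [3.0, 0.6, 0, 0, 0, 6.5, -1],
  [3.0, 0.3, 0, 0, 0, 6.5, -1],
  [3.1, -0.1, 0, 0, 0, 6.5, -1],
  [3.0, -0.4, 0, 0, 0, 6.5, -1],
], newtons=20)

```text
t: 0.82
ee_pos: [0.3298, 0.2957, 0.2452]
tool_rot: [2.501, -1.901, -0.0]
force: [1.3, -0.7, 0.1]
grip_width: 0.001
```

carry_out([
  [3.0, -0.8, 0, 0, 0, 6.5, -1],
  [2.9, -1.1, 0, 0, 0, 6.5, -1],
  [2.7, -1.4, 0, 0, 0, 6.5, -1],
  [2.6, -1.7, 0, 0, 0, 6.5, -1],
  [2.3, -2.0, 0, 0, 0, 6.5, -1],
  [2.1, -2.2, 0, 0, 0, 6.5, -1],
  [1.8, -2.5, 0, 0, 0, 6.5, -1],
  [1.5, -2.7, 0, 0, 0, 6.5, -1],
])

```text
t: 1.48
ee_pos: [0.4545, 0.0836, 0.2452]
tool_rot: [1.415, -2.805, -0.0]
force: [0.4, 1.6, -0.3]
grip_width: 0.0
```

carry_out([
  [1.2, -2.8, 0, 0, 0, 6.5, -1],
  [0.9, -2.9, 0, 0, 0, 6.5, -1],
  [0.6, -3.0, 0, 0, 0, 6.5, -1],
  [0.2, -3.1, 0, 0, 0, 6.5, -1],
  [-0.1, -3.1, 0, 0, 0, 6.5, -1],
  [-0.5, -3.0, 0, 0, 0, 6.5, -1],
  [-0.8, -3.0, 0, 0, 0, 6.5, -1],
  [-1.1, -2.8, 0, 0, 0, 6.5, -1],
])

```text
t: 2.15
ee_pos: [0.5775, -0.1284, 0.2448]
tool_rot: [0.041, -3.141, -0.0]
force: [1.1, 1.0, -0.7]
grip_width: 0.002
```

```bash
python3 -c "
from h import *
s,p,R=pose();print(s['t'],p,head(R),s['joint_pos'],s['force'],s['grip_width'])
for n in('top','wrist'):
    p=imaging.camera_params(n);print(p['rvec'],p['tvec'])
    cv2.imwrite(f'pics/{n}1.png',imaging.read_camera(n))
lin([.577,-.127,.082],-178.2,8)"
```

```text
2.15 [ 0.57750316 -0.12841188  0.24481315] -178.4938763098718 [ 4.51316627e-02  3.39265930e-01  2.23543095e-01 -1.85189053e-04
 -1.45587980e+00 -1.58961993e+00] [ 1.06417538  0.95551912 -0.70825233] 0.0020437497623479613
[ 2.17022562 -2.15467755  0.13213493] [0.00738682 0.60617902 1.22887728]
[-2.03087471 -2.06315671 -0.33255462] [ 0.14259329 -0.58835357  0.19567248]
[0.01, 0.04, 2.02, -0.04, -0.15, -0.05]
[0.01, 0.04, 2.02, 0.0, 0.0, -0.05]
[0.01, 0.04, 2.02, 0.0, 0.0, -0.05]
[0.01, 0.04, 2.02, 0.0, 0.0, -0.05]
[0.01, 0.04, 2.02, 0.0, 0.0, -0.05]
[0.01, 0.04, 2.02, 0.0, 0.0, -0.05]
[0.01, 0.04, 2.02, 0.0, 0.0, -0.05]
[0.01, 0.04, 2.02, 0.0, 0.0, -0.05]
```

View pics/wrist1.png

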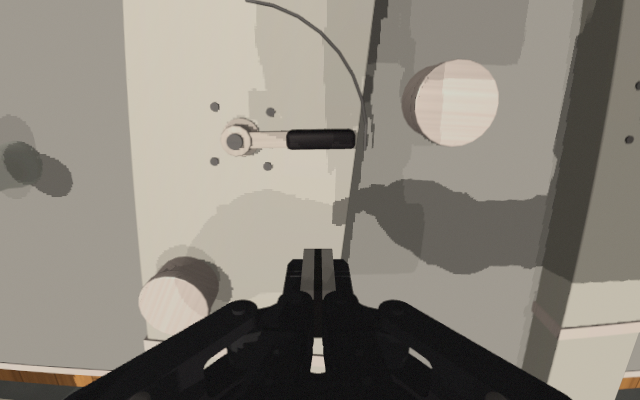

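The wrist view shows the wide lever with its sleeve from (287,139) to (355,139), the hub at (236,141), and screws at (215,107), (271,112), (214,161) and (268,166). The closed fingertips are at (318,250), on the far side of the lever. The small tin is at lower left (173,300), clear of them. I'll cross-check the spindle position with these points.

```bash
python3 -c "
from h import *
c='wrist'
S=p2w(c,[(215,107),(271,112),(214,161),(268,166)],.055);print(S,S.mean(0))
T=p2w(c,[(355,139),(287,139)],.087);print(T, p2w(c,[(236,141)],.085))
print(p2w(c,[(173,292)],.1))
"
```

```text
[[ 0.51562766 -0.22785901  0.055     ]
 [ 0.51928235 -0.17572829  0.055     ]
 [ 0.56683213 -0.23231205  0.055     ]
 [ 0.57070119 -0.17959     0.055     ]] [ 0.54311083 -0.20387234  0.055     ]
[[ 0.53793522 -0.09997567  0.087     ]
 [ 0.53931854 -0.15807352  0.087     ]] [[ 0.54223351 -0.20242821  0.085     ]]
[[ 0.68671252 -0.26852256  0.1       ]]
```

carry_out([
  [0, 0, 2, 0, 0, 0, -1],
  [0, 0, 2, 0, 0, 0, -1],
  [0, 0, 2, 0, 0, 0, -1],
  [0, 0, 2, 0, 0, 0, -1],
  [0, 0, 2, 0, 0, 0, -1],
  [0, 0, 2, 0, 0, 0, -1],
  [0, 0, 2, 0, 0, 0, -1],
])

```text
t: 2.83
ee_pos: [0.5767, -0.1264, 0.1042]
tool_rot: [0.052, -3.141, -0.0]
force: [0.1, 0.4, 0.7]
grip_width: -0.001
```

carry_out([
  [0, 0, 1.1, 0, 0, 0, -1],
  [0, 0, 1.1, 0, 0, 0, -1],
  [0, 0, 0, 0, 0, 0, -1],
])

```text
t: 3.08
ee_pos: [0.5751, -0.1263, 0.0805]
tool_rot: [0.051, -3.136, -0.001]
force: [-0.2, -0.0, 0.1]
grip_width: -0.005
```

```bash
python3 -c "
from h import *
s,p,R=pose();print(s['t'],p,head(R),s['force'])
cv2.imwrite('pics/wrist2.png',imaging.read_camera('wrist'))
piv=np.array([.5443,-.206]);Rr=.08
P=[];H=[]
def add(d,off):
    u=np.array([np.cos(np.radians(d)),np.sin(np.radians(d))]);pp=np.array([-u[1],u[0]])
    P.append([*(piv+Rr*u-off*pp),.082]);H.append(d+90-360)
add(91.8,.027)
add(91.8,.019)
for d in np.linspace(91.8,175,20)[1:]: add(d,.019)
plan(P,H);print(P[-1],H[-1])
"
```

```text
3.0833 [ 0.57511624 -0.12628535  0.08053979] -178.1365240569649 [-0.1645638  -0.00161425  0.09982465]
[0.72, 0.15, 0.01, 0.02, -0.18, 0.08]
[0.8, -0.0, 0.0, 0.0, 0.0, 0.0]
[0.62, 0.12, 0.0, 0.0, 0.0, -4.38]
[0.62, 0.12, 0.0, 0.0, 0.0, -4.38]
[0.62, 0.12, 0.0, 0.0, 0.0, -4.38]
[0.62, 0.12, 0.0, 0.0, 0.0, -4.38]
[0.62, 0.12, 0.0, 0.0, 0.0, -4.38]
[0.62, 0.12, 0.0, 0.0, 0.0, -4.38]
[0.62, 0.12, 0.0, 0.0, 0.0, -4.38]
[0.62, 0.12, 0.0, 0.0, 0.0, -4.38]
[0.62, 0.12, 0.0, 0.0, 0.0, -4.38]
[0.62, 0.12, 0.0, 0.0, 0.0, -4.38]
[0.62, 0.12, 0.0, 0.0, 0.0, -4.38]
[0.62, 0.12, 0.0, 0.0, 0.0, -4.38]
[0.62, 0.12, 0.0, 0.0, 0.0, -4.38]
[0.62, 0.12, 0.0, 0.0, 0.0, -4.38]
[0.62, 0.12, 0.0, 0.0, 0.0, -4.38]
[0.62, 0.12, 0.0, 0.0, 0.0, -4.38]
[0.62, 0.12, 0.0, 0.0, 0.0, -4.38]
[0.62, 0.12, 0.0, 0.0, 0.0, -4.38]
[0.62, 0.12, 0.0, 0.0, 0.0, -4.38]
[np.float64(0.46626038326486585), np.float64(-0.1800998413164442), 0.082] -95.0
```

View pics/wrist2.png

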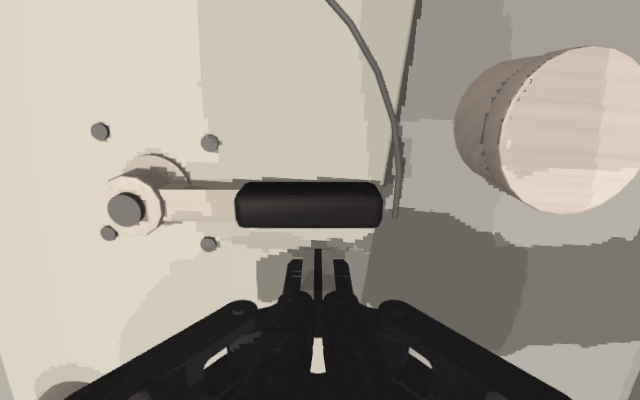

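The closed fingertip at (318,250) is behind the sleeve, which spans x=238..382, and level with its middle. Next: make contact, then sweep.

carry_out([
  [0.5, 0.1, 0, 0, 0, 0, -1],
  [0.5, 0, 0, 0, 0, 0, -1],
  [0.5, 0, 0, 0, 0, 0, -1],
  [0.6, 0.1, 0, 0, 0, -4.4, -1],
  [0.6, 0.1, 0, 0, 0, -4.4, -1],
  [0.6, 0.1, 0, 0, 0, -4.4, -1],
])

```text
t: 3.63
ee_pos: [0.5445, -0.1248, 0.0844]
tool_rot: [-0.417, 3.11, 0.0]
force: [0.9, 1.9, 0.4]
grip_width: 0.001
```

```bash
python3 -c "
from h import *
s,p,R=pose();print(s['t'],p,head(R),s['force'])
cv2.imwrite('pics/wrist3.png',imaging.read_camera('wrist'))
"
```

```text
3.6333 [ 0.54445544 -0.12477855  0.08442212] -164.73135533661923 [0.93295515 1.87900374 0.37486061]
```

View pics/wrist3.png

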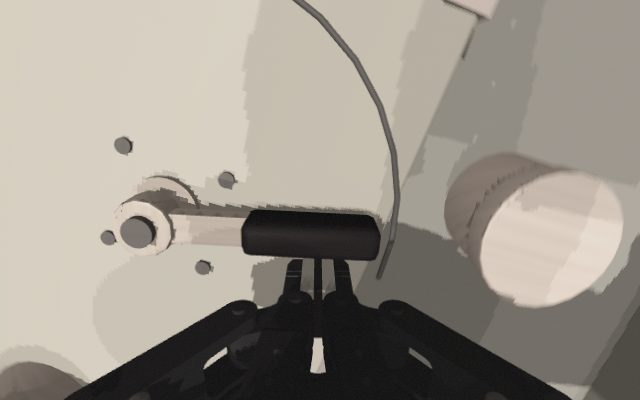

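The lever is moving. The sleeve, at (243–380, 235), lies flat against the finger. I'll continue the arc.

carry_out([
  [0.6, 0.1, 0, 0, 0, -4.4, -1],
  [0.6, 0.1, 0, 0, 0, -4.4, -1],
  [0.6, 0.1, 0, 0, 0, -4.4, -1],
  [0.6, 0.1, 0, 0, 0, -4.4, -1],
  [0.6, 0.1, 0, 0, 0, -4.4, -1],
  [0.6, 0.1, 0, 0, 0, -4.4, -1],
  [0.6, 0.1, 0, 0, 0, -4.4, -1],
])

```text
t: 4.27
ee_pos: [0.5042, -0.1384, 0.084]
tool_rot: [-1.225, 2.89, 0.0]
force: [0.7, 3.3, 0.3]
grip_width: -0.0
```

```bash
python3 -c "
from h import *
s,p,R=pose();print(s['t'],p,head(R),s['force'])
cv2.imwrite('pics/wrist4.png',imaging.read_camera('wrist'))
piv=np.array([.5443,-.206]);Rr=.08
P=[];H=[]
def add(d,off):
    u=np.array([np.cos(np.radians(d)),np.sin(np.radians(d))]);pp=np.array([-u[1],u[0]])
    P.append([*(piv+Rr*u-off*pp),.082]);H.append(d+90-360)
d0=head(R)+270
for d in np.linspace(d0,175,10)[1:]: add(d,.019)
plan(P,H)
"
```

```text
4.2667 [ 0.50418706 -0.13841391  0.0840408 ] -134.04797829387257 [0.6736974  3.34222507 0.31423153]
[0.68, 0.51, 0.2, -0.03, 0.08, -4.1]
[0.61, 0.12, 0.0, 0.0, 0.0, -4.34]
[0.61, 0.12, 0.0, 0.0, 0.0, -4.34]
[0.61, 0.12, 0.0, 0.0, 0.0, -4.34]
[0.61, 0.12, 0.0, 0.0, 0.0, -4.34]
[0.61, 0.12, 0.0, 0.0, 0.0, -4.34]
[0.61, 0.12, 0.0, 0.0, 0.0, -4.34]
[0.61, 0.12, 0.0, 0.0, 0.0, -4.34]
[0.61, 0.12, 0.0, 0.0, 0.0, -4.34]
```

View pics/wrist4.png

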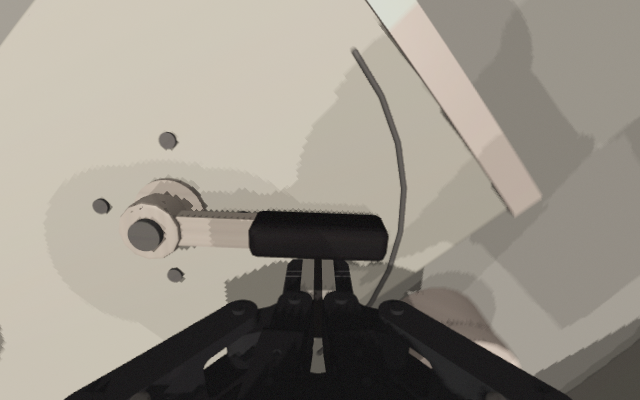

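The sleeve is still flat against the finger, now with the lever about halfway round. I'll carry on.

carry_out([
  [0.6, 0.3, 0.1, 0, 0, -4.4, -1],
  [0.6, 0.2, 0, 0, 0, -4.4, -1],
  [0.6, 0.1, 0, 0, 0, -4.4, -1],
  [0.6, 0.1, 0, 0, 0, -4.4, -1],
  [0.6, 0.1, 0, 0, 0, -4.4, -1],
  [0.6, 0.1, 0, 0, 0, -4.4, -1],
  [0.6, 0.1, 0, 0, 0, -4.4, -1],
])

```text
t: 4.9
ee_pos: [0.4742, -0.1687, 0.0827]
tool_rot: [-1.948, 2.464, 0.0]
force: [-1.0, 3.0, 1.0]
grip_width: 0.005
```

```bash
python3 -c "
from h import *
s,p,R=pose();print(s['t'],p,head(R),s['force'],s['joint_pos'])
cv2.imwrite('pics/wrist5.png',imaging.read_camera('wrist'))
cv2.imwrite('pics/top5.png',imaging.read_camera('top'))
"
```

```text
4.9 [ 0.47423717 -0.16869072  0.08273698] -103.34603019359969 [-1.0408663   3.03524839  1.03815653] [-3.04633355e-02  2.77744348e-01 -2.97362800e-01 -7.94819335e-04
 -9.95322142e-01 -2.02036471e-01]
```

View pics/wrist5.png

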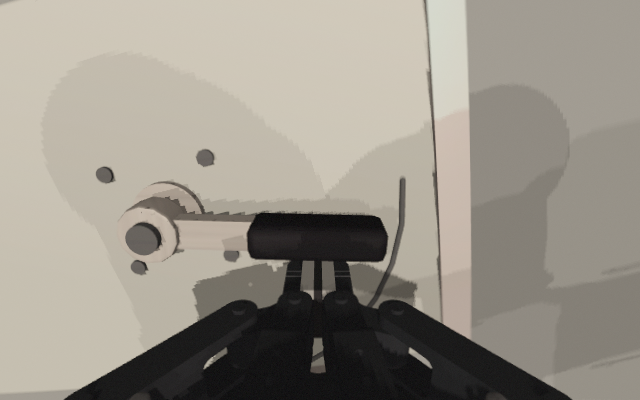

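The screw row is tilted about 9° from the lever, so roughly 9° of turn remains.

carry_out([
  [0.6, 0.1, 0, 0, 0, -4.4, -1],
  [0.6, 0.1, 0, 0, 0, -4.4, -1],
  [0, 0, 0, 0, 0, 0, -1],
])

```text
t: 5.25
ee_pos: [0.47, -0.1805, 0.0825]
tool_rot: [2.129, -2.31, -0.0]
force: [0.4, 0.7, -0.6]
grip_width: 0.002
```

```bash
python3 -c "
from h import *
s,p,R=pose();print(s['t'],p,head(R),s['force'])
cv2.imwrite('pics/wrist6.png',imaging.read_camera('wrist'))
"
```

```text
5.25 [ 0.47002955 -0.18052636  0.08247737] -94.67502556314899 [ 0.4482446   0.65000153 -0.58520258]
```

View pics/wrist6.png

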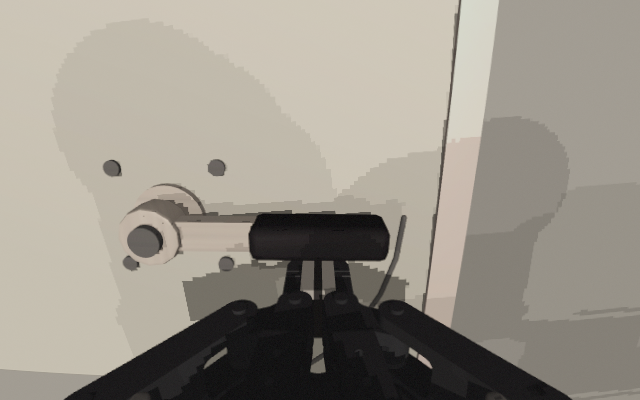

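The screw rows now run parallel to the lever. Next: back off and raise the arm, then check from the other cameras.

carry_out([
  [-0.8, 0, 0, 0, 0, 0, -1],
  [-1.5, 0, 0, 0, 0, 0, -1],
  [-1.5, 0, -1, 0, 0, 0, -1],
  [-1, 0, -2.5, 0, 0, 0, -1],
  [-1, 0, -3, 0, 0, 0, -1],
  [-1, 0, -3, 0, 0, 0, -1],
  [-1, 0, -3, 0, 0, 0, -1],
  [-2, 0, 0, 0, 0, 0, -1],
])

```text
t: 5.97
ee_pos: [0.4813, -0.0827, 0.214]
tool_rot: [-2.122, 2.307, -0.014]
force: [1.2, 0.2, -0.2]
grip_width: 0.002
```

```bash
python3 -c "
from h import *
s,p,R=pose();print(s['t'],p,head(R),s['force'])
cv2.imwrite('pics/wrist7.png',imaging.read_camera('wrist'))
a=imaging.read_camera('top')[190:290,220:460];cv2.imwrite('pics/top7.png',cv2.resize(a,None,fx=3.3,fy=3.3,interpolation=cv2.INTER_CUBIC))
"
```

```text
5.9667 [ 0.4812761  -0.08266063  0.21400269] -94.77098083438642 [ 1.2248315   0.15382747 -0.24181548]
```

View pics/top7.png

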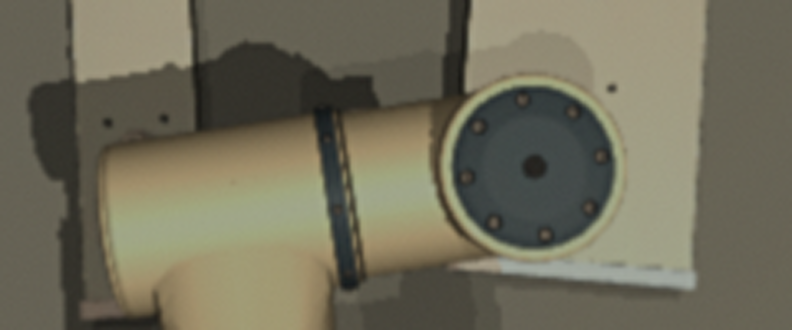

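View pics/wrist7.png

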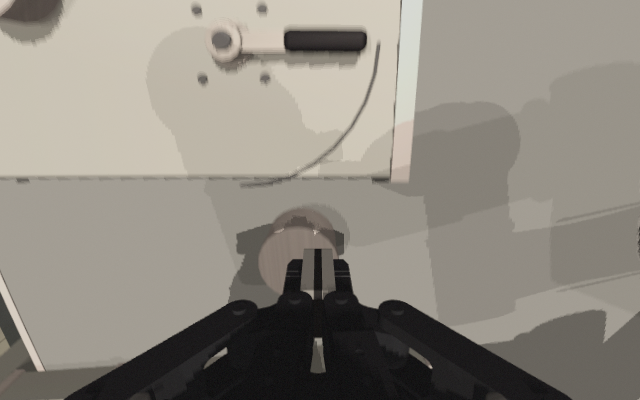

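The wide lever runs from (222,39) to (366,40), parallel to the duct edge (rows 178 to 178), so it is open to within about 1°. Now over to the narrow lever at about (0.43, 0.16).

```bash
python3 -c "
from h import *
lin([.429,.160,.214],-91.5,8)"
```

```text
[-2.94, 0.87, -0.06, -0.24, 0.07, -0.39]
[-2.95, 0.85, -0.06, 0.0, 0.0, -0.39]
[-2.95, 0.83, -0.06, 0.0, 0.0, -0.39]
[-2.96, 0.81, -0.06, 0.0, 0.0, -0.39]
[-2.96, 0.79, -0.06, 0.0, 0.0, -0.39]
[-2.97, 0.77, -0.06, 0.0, 0.0, -0.39]
[-2.97, 0.75, -0.06, 0.0, 0.0, -0.39]
[-2.98, 0.73, -0.06, 0.0, 0.0, -0.39]
```

carry_out([
  [-2.9, 0.8, 0, 0, 0, -0.4, -1],
  [-3, 0.8, 0, 0, 0, -0.4, -1],
  [-3, 0.8, 0, 0, 0, -0.4, -1],
  [-3, 0.8, 0, 0, 0, -0.4, -1],
  [-3, 0.8, 0, 0, 0, -0.4, -1],
  [-3, 0.8, 0, 0, 0, -0.4, -1],
  [-3, 0.8, 0, 0, 0, -0.4, -1],
  [-3, 0.8, 0, 0, 0, -0.4, -1],
])

```text
t: 6.73
ee_pos: [0.4265, 0.161, 0.2069]
tool_rot: [2.192, -2.25, 0.0]
force: [0.2, 0.4, -0.5]
grip_width: 0.001
```

carry_out([
  [0, 0, 0, 0, 0, 0, -1],
])

```text
t: 6.82
ee_pos: [0.4262, 0.1634, 0.2067]
tool_rot: [2.196, -2.246, -0.001]
force: [0.0, 0.2, -0.2]
grip_width: 0.001
```

```bash
python3 -c "
from h import *
s,p,R=pose();print(s['t'],p,head(R),s['force'],s['joint_pos'])
cv2.imwrite('pics/wrist8.png',imaging.read_camera('wrist'))
lin([.429,.163,.1],-91.5,6)
"
```

```text
6.8167 [0.42623927 0.16339002 0.20672129] -91.28630012217396 [ 0.00220884  0.1947745  -0.16709914] [ 7.10588492e-01  8.63455683e-02 -1.96975371e-01 -6.54330370e-04
 -1.28759328e+00 -7.32855687e-01]
[-0.02, -0.04, 1.78, 0.04, -0.03, 0.04]
[-0.02, -0.04, 1.78, 0.0, 0.0, 0.04]
[-0.02, -0.04, 1.78, 0.0, 0.0, 0.04]
[-0.02, -0.04, 1.78, 0.0, 0.0, 0.04]
[-0.02, -0.04, 1.78, 0.0, 0.0, 0.04]
[-0.02, -0.04, 1.78, 0.0, 0.0, 0.04]
```

View pics/wrist8.png

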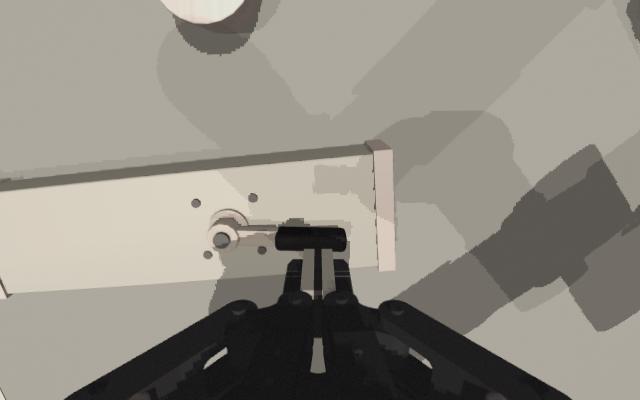

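The wrist view now has image-up as world −y. The narrow lever's sleeve is at (275–346, 239) and the hub at (222,240), with screws at (196,203), (253,198), (208,255) and (262,250). I'll measure again before descending.

```bash
python3 -c "
from h import *
c='wrist'
S=p2w(c,[(196,203),(253,198),(208,255),(262,250)],.055);print(S,S.mean(0))
T=p2w(c,[(346,239),(276,239)],.085);print(T, p2w(c,[(222,240)],.085))
print(p2w(c,[(205,-10)],.06))
"
```

```text
[[0.53712748 0.17468005 0.055     ]
 [0.48517954 0.17118101 0.055     ]
 [0.53310764 0.2270912  0.055     ]
 [0.48117037 0.22278436 0.055     ]] [0.50914626 0.19893415 0.055     ]
[[0.40484207 0.19889366 0.085     ]
 [0.46279513 0.19752844 0.085     ]] [[0.50793077 0.19750878 0.085     ]]
[[0.50709182 0.00683304 0.06      ]]
```

Both estimates agree on a pivot at about (0.5095, 0.199) and a lever direction of about 179°. The finger's edge at y≈0.174 is 18 mm clear of the sleeve, so I'll descend.

carry_out([
  [0, 0, 2, 0, 0, 0, -1],
  [0, 0, 2, 0, 0, 0, -1],
  [0, 0, 2, 0, 0, 0, -1],
  [0, 0, 2, 0, 0, 0, -1],
  [0, 0, 2, 0, 0, 0, -1],
  [0, 0, 1.5, 0, 0, 0, -1],
  [0, 0, 1, 0, 0, 0, -1],
  [0, 0, 0, 0, 0, 0, -1],
])

```text
t: 7.53
ee_pos: [0.4258, 0.1579, 0.0799]
tool_rot: [2.188, -2.247, -0.001]
force: [-0.8, 0.9, 0.4]
grip_width: 0.001
```

```bash
python3 -c "
from h import *
s,p,R=pose();print(s['t'],p,head(R),s['force'])
cv2.imwrite('pics/wrist9.png',imaging.read_camera('wrist'))
piv=np.array([.5095,.1995]);Rr=.08
P=[];H=[]
def add(d,off):
    u=np.array([np.cos(np.radians(d)),np.sin(np.radians(d))]);pp=np.array([u[1],-u[0]])
    P.append([*(piv+Rr*u-off*pp),.082]);H.append(d-270)
add(178.9,.027)
add(178.9,.019)
for d in np.linspace(178.9,94,20)[1:]: add(d,.019)
plan(P,H);print(P[-1],H[-1])
"
```

```text
7.5333 [0.42581347 0.15785305 0.07989035] -91.5356225587962 [-0.81526943  0.87367691  0.36996956]
[-1.57, -0.19, -0.07, 0.13, -0.13, -0.39]
[-0.8, 0.0, 0.0, 0.0, 0.0, 0.0]
[-0.63, 0.12, 0.0, 0.0, 0.0, 4.47]
[-0.63, 0.12, 0.0, 0.0, 0.0, 4.47]
[-0.63, 0.12, 0.0, 0.0, 0.0, 4.47]
[-0.63, 0.12, 0.0, 0.0, 0.0, 4.47]
[-0.63, 0.12, 0.0, 0.0, 0.0, 4.47]
[-0.63, 0.12, 0.0, 0.0, 0.0, 4.47]
[-0.63, 0.12, 0.0, 0.0, 0.0, 4.47]
[-0.63, 0.12, 0.0, 0.0, 0.0, 4.47]
[-0.63, 0.12, 0.0, 0.0, 0.0, 4.47]
[-0.63, 0.12, 0.0, 0.0, 0.0, 4.47]
[-0.63, 0.12, 0.0, 0.0, 0.0, 4.47]
[-0.63, 0.12, 0.0, 0.0, 0.0, 4.47]
[-0.63, 0.12, 0.0, 0.0, 0.0, 4.47]
[-0.63, 0.12, 0.0, 0.0, 0.0, 4.47]
[-0.63, 0.12, 0.0, 0.0, 0.0, 4.47]
[-0.63, 0.12, 0.0, 0.0, 0.0, 4.47]
[-0.63, 0.12, 0.0, 0.0, 0.0, 4.47]
[-0.63, 0.12, 0.0, 0.0, 0.0, 4.47]
[-0.63, 0.12, 0.0, 0.0, 0.0, 4.47]
[np.float64(0.48496576514553325), np.float64(0.27797975101964756), 0.082] -176.0
```

View pics/wrist9.png

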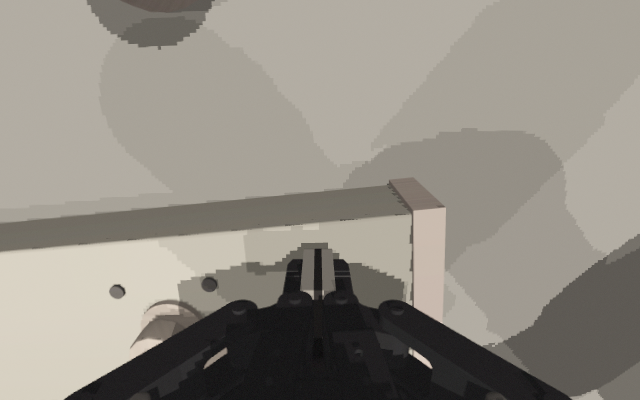

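The fingertip is down at (318,250), on the tin side of the lever, and the hub is at (160,330). I'll make contact and start the sweep.

carry_out([
  [-0.8, -0.1, 0, 0, 0, 0, -1],
  [-0.8, -0.1, 0, 0, 0, 0, -1],
  [-0.6, 0, 0, 0, 0, 0, -1],
  [-0.6, 0.1, 0, 0, 0, 4.4, -1],
  [-0.6, 0.1, 0, 0, 0, 4.4, -1],
  [-0.6, 0.1, 0, 0, 0, 4.4, -1],
])

```text
t: 8.08
ee_pos: [0.4286, 0.2002, 0.0828]
tool_rot: [1.917, -2.488, 0.001]
force: [-2.4, -2.1, 1.1]
grip_width: 0.0
```

```bash
cat >> h.py <<'E'
def nar(n,dend,piv=(.5095,.1995),Rr=.08):
    s,p,R=pose();print(s['t'],p,head(R),s['force'])
    P=[];H=[]
    for d in np.linspace(head(R)+270,dend,n+1)[1:]:
        u=np.array([np.cos(np.radians(d)),np.sin(np.radians(d))]);pp=np.array([u[1],-u[0]])
        P.append([*(piv+Rr*u-.019*pp),.082]);H.append(d-270)
    plan(P,H)
E
python3 -c "
from h import *
nar(16,94.)
cv2.imwrite('pics/scene10.png',imaging.read_camera('scene')[100:260,260:460].repeat(4,0).repeat(4,1))"
```

```text
8.0833 [0.42855369 0.20022265 0.08277579] -104.76446230674017 [-2.40698093 -2.13197664  1.08694119]
[-0.72, 0.28, 0.08, -0.01, -0.03, 4.45]
[-0.63, 0.12, 0.0, 0.0, 0.0, 4.45]
[-0.63, 0.12, 0.0, 0.0, 0.0, 4.45]
[-0.63, 0.12, 0.0, 0.0, 0.0, 4.45]
[-0.63, 0.12, 0.0, 0.0, 0.0, 4.45]
[-0.63, 0.12, 0.0, 0.0, 0.0, 4.45]
[-0.63, 0.12, 0.0, 0.0, 0.0, 4.45]
[-0.63, 0.12, 0.0, 0.0, 0.0, 4.45]
[-0.63, 0.12, 0.0, 0.0, 0.0, 4.45]
[-0.63, 0.12, 0.0, 0.0, 0.0, 4.45]
[-0.63, 0.12, 0.0, 0.0, 0.0, 4.45]
[-0.63, 0.12, 0.0, 0.0, 0.0, 4.45]
[-0.63, 0.12, 0.0, 0.0, 0.0, 4.45]
[-0.63, 0.12, 0.0, 0.0, 0.0, 4.45]
[-0.63, 0.12, 0.0, 0.0, 0.0, 4.45]
[-0.63, 0.12, 0.0, 0.0, 0.0, 4.45]
```

View pics/scene10.png

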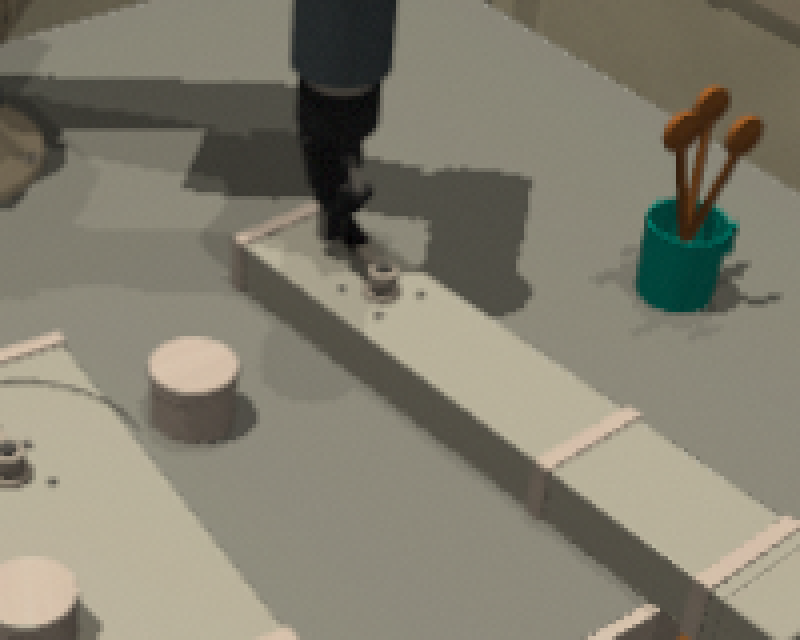

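The arm is clear of the mug, and the finger is at the lever at crop (345,235). The contact force is about 3 N. I'll continue.

carry_out([
  [-0.7, 0.2, 0, 0, 0, 4.4, -1],
  [-0.6, 0.1, 0, 0, 0, 4.4, -1],
  [-0.6, 0.1, 0, 0, 0, 4.4, -1],
  [-0.6, 0.1, 0, 0, 0, 4.4, -1],
  [-0.6, 0.1, 0, 0, 0, 4.4, -1],
  [-0.6, 0.1, 0, 0, 0, 4.4, -1],
  [-0.6, 0.1, 0, 0, 0, 4.4, -1],
])

```text
t: 8.72
ee_pos: [0.4405, 0.2413, 0.0823]
tool_rot: [1.19, -2.906, -0.0]
force: [-2.8, -0.7, 0.3]
grip_width: 0.003
```

```bash
python3 -c "
from h import *
nar(9,94.)"
```

```text
8.7167 [0.44051108 0.24127015 0.08234154] -135.46887000026814 [-2.75244169 -0.69545542  0.27177093]
[-0.72, 0.31, 0.03, 0.03, -0.07, 4.5]
[-0.63, 0.12, 0.0, 0.0, 0.0, 4.5]
[-0.63, 0.12, 0.0, 0.0, 0.0, 4.5]
[-0.63, 0.12, 0.0, 0.0, 0.0, 4.5]
[-0.63, 0.12, 0.0, 0.0, 0.0, 4.5]
[-0.63, 0.12, 0.0, 0.0, 0.0, 4.5]
[-0.63, 0.12, 0.0, 0.0, 0.0, 4.5]
[-0.63, 0.12, 0.0, 0.0, 0.0, 4.5]
[-0.63, 0.12, 0.0, 0.0, 0.0, 4.5]
```

carry_out([
  [-0.7, 0.2, 0, 0, 0, 4.5, -1],
  [-0.6, 0.1, 0, 0, 0, 4.5, -1],
  [-0.6, 0.1, 0, 0, 0, 4.5, -1],
  [-0.6, 0.1, 0, 0, 0, 4.5, -1],
  [-0.6, 0.1, 0, 0, 0, 4.5, -1],
  [-0.6, 0.1, 0, 0, 0, 4.5, -1],
  [-0.6, 0.1, 0, 0, 0, 4.5, -1],
])

```text
t: 9.3
ee_pos: [0.4727, 0.2706, 0.0824]
tool_rot: [0.356, -3.12, -0.001]
force: [-3.5, 1.2, -0.2]
grip_width: 0.002
```

```bash
python3 -c "
from h import *
nar(2,94.);print(manip.get_state()['joint_pos'])
cv2.imwrite('pics/scene11.png',imaging.read_camera('scene')[100:260,260:460].repeat(4,0).repeat(4,1))"
```

```text
9.3 [0.47265892 0.27058108 0.08239747] -166.96572934441673 [-3.48658709  1.18433193 -0.17732418]
[-0.72, 0.37, 0.04, 0.05, -0.04, 4.52]
[-0.64, 0.12, 0.0, 0.0, 0.0, 4.52]
[ 8.06607689e-01  3.50981539e-01 -1.90233357e-01 -1.32574535e-03
 -1.02969403e+00 -2.14923047e+00]
```

View pics/scene11.png

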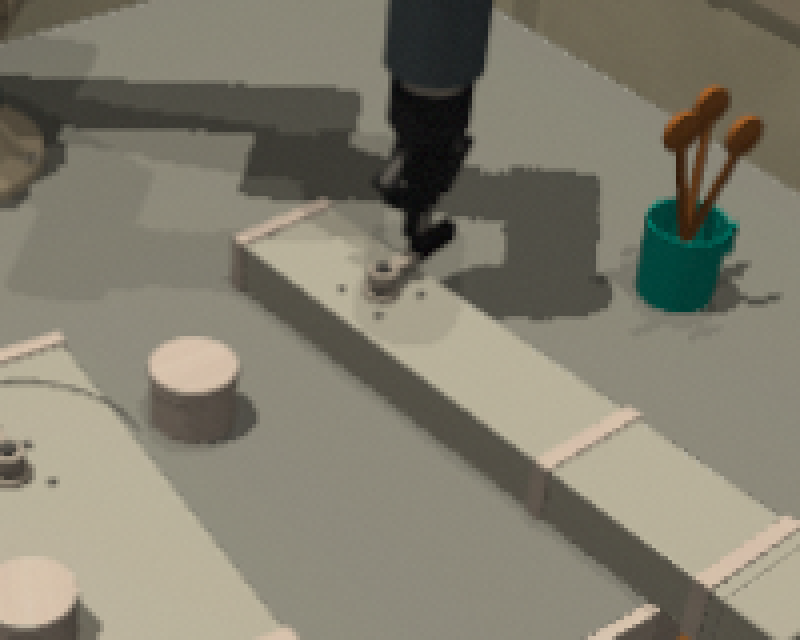

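The lever is almost square, with the sleeve at crop (435,240). The last 9° now.

carry_out([
  [-0.7, 0.2, 0, 0, 0, 4.5, -1],
  [-0.6, 0.1, 0, 0, 0, 4.5, -1],
  [0, 0, 0, 0, 0, 0, -1],
])

```text
t: 9.6
ee_pos: [0.4855, 0.2756, 0.0823]
tool_rot: [0.114, -3.139, -0.0]
force: [-1.8, 0.1, 0.2]
grip_width: -0.0
```

```bash
python3 -c "
from h import *
nar(1,94.)"
```

```text
9.6 [0.48553107 0.27558537 0.08227513] -175.8521638623625 [-1.78232973  0.12254841  0.17716248]
[0.04, 0.24, 0.03, 0.01, -0.0, 0.15]
```

At target, so I'll back off towards world −x and then up.

carry_out([
  [0.8, 0, 0, 0, 0, 0, -1],
  [1.5, 0, 0, 0, 0, 0, -1],
  [1.5, 0, -1, 0, 0, 0, -1],
  [1.5, 0, -2.5, 0, 0, 0, -1],
  [1, 0, -3, 0, 0, 0, -1],
  [1, 0, -3, 0, 0, 0, -1],
  [1, 0, -3, 0, 0, 0, -1],
  [0, 3, 0, 0, 0, 0, -1],
])

```text
t: 10.27
ee_pos: [0.4011, 0.298, 0.2153]
tool_rot: [-0.118, 3.129, 0.012]
force: [1.5, 0.2, 0.9]
grip_width: -0.004
```

carry_out([
  [3, 3, -2, 0, 0, 0, -1],
  [3, 3, -2, 0, 0, 0, -1],
  [2, 3, 0, 0, 0, 0, -1],
  [0, 0, 0, 0, 0, 0, -1],
  [0, 0, 0, 0, 0, 0, -1],
])

```text
t: 10.68
ee_pos: [0.3195, 0.3778, 0.2431]
tool_rot: [-0.124, 3.139, 0.002]
force: [0.2, -0.4, 0.2]
grip_width: -0.004
```

```bash
python3 -c "
from h import *
s,p,R=pose();print(s['t'],p,head(R),s['force'])
a=imaging.read_camera('top');cv2.imwrite('pics/top12f.png',a)
a=a[190:290,220:460];cv2.imwrite('pics/top12.png',cv2.resize(a,None,fx=3.3,fy=3.3,interpolation=cv2.INTER_CUBIC))
cv2.imwrite('pics/scene12.png',imaging.read_camera('scene'))"
```

```text
10.6833 [0.31952509 0.37780113 0.24313031] -175.474107733139 [ 0.18413685 -0.377071    0.18330703]
```

View pics/top12.png

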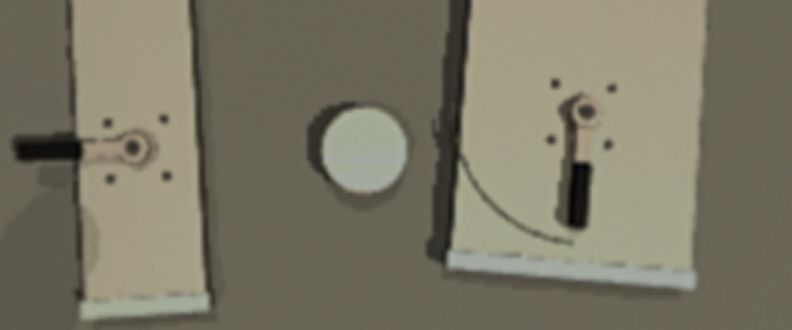

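View pics/scene12.png

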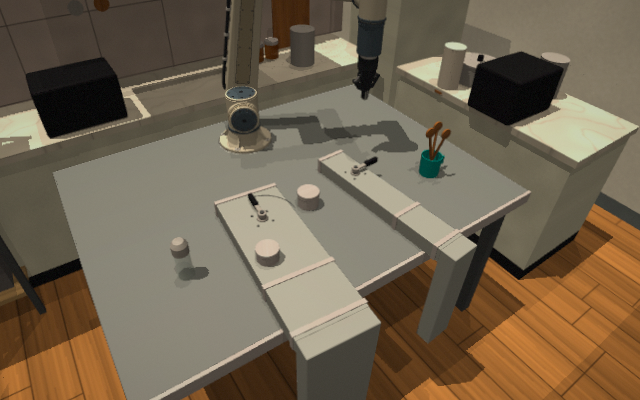

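Both levers look right. In the crop, the narrow hub is at (132,148), its tip at (14,149) and its screws at (108,123), (164,119), (110,179) and (167,176). The wide hub is at (586,111), its tip at (577,229) and its screws at (555,84), (612,88), (551,140) and (608,145). I'll turn these into angles.

```bash
python3 -c "
from h import *
f=lambda a:(np.array(a,float)+.5)/3.3-.5+[220,190]
for S,T in (([(108,123),(164,119),(110,179),(167,176)],[(14,149),(82,150)]),([(555,84),(612,88),(551,140),(608,145)],[(577,229),(582,162)])):
    S=p2w('top',f(S),.055);T=p2w('top',f(T),.087);c=S.mean(0)
    a=S[0]+S[1]-S[2]-S[3];b=S[0]+S[2]-S[1]-S[3]
    yaw=(np.arctan2(a[1],a[0])+np.arctan2(-b[0],b[1]))/2
    for v in(T[0]-c,T[0]-T[1]): print('q',(yaw+np.pi-np.arctan2(v[1],v[0])+np.pi)%(2*np.pi)-np.pi, yaw)
a=cv2.imread('pics/top0.png');b=cv2.imread('pics/top12f.png')
for n,(x,y) in dict(mug=(160,200),gr=(496,210),ts=(420,170),tb=(330,235)).items():
    A=a[y-22:y+22,x-22:x+22];B=b[y-30:y+30,x-30:x+30]
    r=cv2.matchTemplate(B,A,cv2.TM_CCOEFF_NORMED);print(n,cv2.minMaxLoc(r)[1],np.array(cv2.minMaxLoc(r)[3])-8)
"
```

```text
q 1.619608616711317 0.06903625156909352
q 1.6457138065010044 0.06903625156909352
q 0.02785017811957413 -0.07806319226543297
q 0.008804947541378283 -0.07806319226543297
mug 0.9995299577713013 [0 0]
gr 0.9990604519844055 [0 0]
ts 0.999470591545105 [0 0]
tb 0.9995722770690918 [0 0]
```

```bash
python3 -c "
from cell import ticket
print(ticket.hand_in())"
```

```text
the job is handed in; nothing more can be done
None
```

The hood is changed over and the job is handed in. With the gripper closed, I pushed the wide lever round to in line (open), then the narrow lever round to square across (shut). Readings taken at the end of each push stage never showed more than about 4 N on the tool; the limit is 30 N.

**Lever angles:** the last overhead picture puts the wide lever at about 0.01–0.03 rad. The narrow one reads about 1.62–1.65 rad, at or slightly past its 1.62 stop. That excess is probably measurement error: the fingertip stopped within about half a degree of the 1.57 rad I aimed for. Both are well inside the limits.

**Other checks:**
- **Bystanders:** the mug, grinder and both tins matched their starting positions with no pixel shift.
- **Lever seating:** both levers look seated on their spindles in the scene picture, but I did not measure their height.
- **Time and clearance:** the motion took about 11 s, and the arm is clear of everything.

**Disagreement:** the overhead and wrist cameras disagreed by up to about 5 mm on where the wide spindle is. I used the average, which had no visible effect on the result.

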